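# Load a spot plate into the drop-door drying cabinet

## Robot

A 6-joint arm with a two-finger parallel gripper is mounted at the origin on a cart in front of the work surface, level with it; the furniture and walls round the work are solid. World frame = base frame: x ahead of the robot, y to its left, z up, the work surface at z = 0. Lengths are in mm, angles in rad, forces in N, time in s.
With the tool pointing down it reaches from about 375 to 975 mm from the base axis. Payload 3.8 kg.
Tool frame: the origin (TCP) lies midway between the tips of the shut fingers; the grasp point (between the pads) lies bot.pinch_z behind it (bot.pinch_z is the distance from the TCP to the grasp point, in mm); z points along the fingers, y is the line along which they close (so a half turn about z gives the same grasp; the last joint's range is limited). The gripper opens to 85 mm and grips with 20 to 120 N. Pads are 22 mm wide; open, the fingers measure 114 mm over their backs; the gripper's body (76 mm by 85 mm) begins 54 mm behind the grasp point. The pads swing forward as they close: fully open they stand 13 mm farther back than shut.
Start: joints at [-1.236, 0.264, 1.604, -0, 1.274, -0.037], TCP at [245.217, -628.877, 231.28] pointing down, gripper open.
Joint ranges: [-2.63, 2.63], [-0.94, 2.18], [0.31, 2.57], [-1.31, 4.45], [0, 2.66], [-2.55, 2.55]. Speed limits (rad/s): [2.57, 2.57, 3.14, 3.14, 3.14, 3.14].

## Interface

Orientations are given as a unit quaternion [x, y, z, w].
In Python, from rig import bot gives the robot as it stands.
- The arm moves only by the tool play_rows, never from a script. Its argument "steps" is text: rows parted by semicolons, each of 6 numbers parted by spaces: the shift along the tool's x, y, z scaled (see below), then the turn, a rotation vector about the tool's x, y, z scaled (see below). In form: dx dy dz wx wy wz; .... A call has exactly 8 rows; each row is the pose to reach, as a shift and turn from the pose commanded when the call began, along the tool's axes at that moment, turning the shorter way round; what a row does not reach only later rows make up. The controller multiplies each number of a shift by 40 cm and each number of a turn by 180 degrees. A row lasts 1/10 s, in which the tool goes at most 50 mm and 8.59 degrees, less where a joint would pass 70% of its speed; a pose out of reach is approached as far as the arm can. A call with a number of a shift or a turn outside -1 to 1 is refused whole. A call with a gripper value outside its range is refused whole. "hand" is the opening, from 0 (shut) to 1 (fully open), set as the call begins (left out, the last holds). The fingers move at their own pace and stop on an object; "newtons" is the grip in N (left out, the last holds). Time passes only in rows, so rows that repeat a pose let the fingers close, or fill a call up. It gives the time, the measured TCP pose, the force, the opening and the grip force at its end, in the units of the state.
- bot.state(): the state, without advancing time (a new reading comes with each control period).
- bot.read_camera(name): name is "scene" or "top"; returns the picture (400x640x3 uint8, red, green, blue); there is no depth.
- bot.camera_info(name): a dict with "camera_matrix" (3x3 intrinsics, pixels), "R" (3x3) and "t" (3): a world point X has camera coordinates R X + t. Camera axes: x right, y down, z forward; pixel columns grow to the right and rows downward; lengths in mm; the calibration is good to about 2 mm. A picture is of the moment at which its call begins. camera_info takes no time and is no camera call.
- bot.job_done(): hands the job in; it is judged then, once.
The state is a dict: "time": time; "qpos": joint angles; "qvel": joint speeds; "effort": joint torques, N m; "position": TCP position; "ee_rot": TCP orientation; "ft_force": force on the tool from outside, world axes, zero at the start; "ft_torque": the same for the moment, N m; "width": opening from 0.0 (shut) to 1.0 (fully open); "finger_force": force on a finger pad.
Only numpy, scipy, OpenCV 4.12 (cv2) and the standard library are available. Lean on these libraries where they do the work, as an engineer would, in place of code of your own. Each camera call takes 0.05 s, during which the arm holds its last target. There are 200 camera calls.

## Task

Put the washed porcelain spot plate (the one with small wells) from the draining stand into the drying cabinet: pull its drop-down door fully open, draw the plate rack all the way out over it, stand the plate on its long edge in one of the two free slots, push the rack fully home and push the door up until it is shut. Leave the plain tile standing in the draining stand and the plate that is already loaded standing in its slot, and do not swing the door against a rack that is out.

Things in the scene. Friction and masses are not known exactly. Their poses are not given: they have to be found in the camera images.
- cabinet: white bench-top drying cabinet, fixed, 230 wide (y), 215 deep, 167 mm high, with a clear window in a door that leans back 25 degrees when shut. Origin: centre of its footprint on the worktop; its front (door) looks along its own -x, its z is up. The roof runs from x=-55 to +110 mm at 167 mm height; all cabinet coordinates below are in this frame (mm)
- door (a joint): angle of the bottom-hinged door (rad): 0 shut (leaning back 25 degrees against the frame), 0.44 upright, 2.01 fully open, lying level towards the front at height 58 to 70 mm. A damped hinge; its weight keeps it shut below 0.44 and lets it sink open by itself beyond. The door is 216 wide, 107 long, 12 mm thick, 0.45 kg
- door_hinge (a point): middle of the door's hinge line, at (-100, 0, 70) in the cabinet frame; the line runs along the cabinet's y
- door_handle (a point): middle of the door's bow handle, a round steel bar 10 mm thick and 92 mm long along the cabinet's y. Shut: at (-66, 0, 205), 38 mm above and 11 mm ahead of the roof's front edge, so that a finger fits behind it from above. Open: at (-237, 0, 44), beyond the door's edge (x=-207), so that a finger fits under it from the front
- rack (a joint): travel of the plate rack (m): 0 fully home, 0.13 drawn fully out along the cabinet's -x over the open door; it stays where it is left (friction about 1.2 N)
- rack_handle (a point): middle of the rack's bow handle, a round bar 8 mm thick, 100 mm long along y, at (-77, 0, 104) when home and (-207, 0, 104) when out; 30 mm of free space behind it, open from above and ahead when the door is down
- slot_left (a point): middle of the floor of the left rack slot (cabinet y=+45), which holds the loaded plate; at (20, 45, 78) when home, (-110, 45, 78) when out; axes as the cabinet's. Slots lie along x, 45 mm apart; wire guides 60 mm apart in x leave a gap of 12.5 mm up to 26 mm above the floor and flare to 22 mm at 36 mm above it
- slot_middle (a point): the same for the middle slot (y=0), free
- slot_right (a point): the same for the right slot (y=-45), free
- spot_plate: glazed white porcelain plate with 12 small round wells on each face, 100 long (x), 9 thick (y), 72 mm high (z) as it stands on its long edge in a slot of the draining stand, 0.15 kg. Origin: middle of its lower edge; z up. Stands up to 7 degrees askew in its slot
- loaded_plate: an identical plate already standing in the left slot of the rack; same frame
- tile: plain glazed white tile without wells, 85 long (x), 9 thick (y), 85 mm high (z), in the other slot of the draining stand; origin in the middle of its lower edge
- stand: fixed grey draining stand, tray 130 (x) by 120 (y) by 12 mm with two wire slots along its x, at y=+26 and -26 mm, slot floor 14 mm above the worktop, wire guides up to 50 mm above the worktop; origin in the middle of its underside. Either slot may hold the spot plate

How it is judged:
By the outcome, as a careful person would: the job done as asked, in the order asked, and still so for the second after the job is handed in, with the robot touching nothing.
It also fails if it takes over 72 s, if anything falls off the work surface, if the arm or the gripper's body presses on something with over 40 N, if the wrist force passes 120 N, or if a joint passes its speed limit or range.

## Working session

There is one attempt and no reset: what is moved stays moved. The work goes in short steps, Python scripts to look and compute and a tool call to move; the robot and the scene stay as the last step left them, time stands still between calls to the robot, and variables do not carry over. Pictures are saved under pics/ and viewed, at most 10 in all, crops included, and the job is handed in when it is done.

Besides the shell and the picture viewer there is one more tool, called as name(argument=value, ...) on one line, values as JSON. play_rows: Moves the arm, as the interface text tells. Its arguments: {"type":"object","properties":{"steps":{"type":"string"},"hand":{"type":"number"},"newtons":{"type":"number"}},"required":["steps"]}

```bash
mkdir -p pics
python3 - <<'E'
from rig import bot
import cv2,numpy as np
s=bot.state();print(s,bot.pinch_z)
for n in("scene","top"):
    im=bot.read_camera(n);cv2.imwrite(f"pics/{n}0.png",im[:,:,::-1]);i=bot.camera_info(n);print(n,{k:np.round(v,4).tolist() for k,v in i.items()})
E
```

```text
{'time': 0.0, 'qpos': array([-1.23589293e+00,  2.64740926e-01,  1.60538133e+00,  2.43711815e-05,
        1.27364887e+00, -3.69190973e-02]), 'qvel': array([-0.00015125,  0.00016369,  0.00198562, -0.0008786 , -0.00065333,
       -0.00060174]), 'effort': array([ 2.13362917e-03, -5.15106869e+01, -3.67313147e+01,  2.50370067e-04,
        1.28981398e-02, -1.70534486e-05]), 'position': array([ 244.99515405, -628.20044627,  229.96626804]), 'ee_rot': array([ 9.82768300e-01,  1.84838527e-01, -1.50169333e-04, -1.07889829e-03]), 'ft_force': array([-1.04354612,  0.02997601, -0.65314936]), 'ft_torque': array([ 0.04304226, -0.02571848,  0.03220781]), 'finger_force': 0.0, 'width': 0.9977624174683832} 18.700000000000003
scene {'camera_matrix': [[381.2119, 0.0, 317.0105], [0.0, 381.2119, 199.6042], [0.0, 0.0, 1.0]], 'R': [[-0.8322, -0.5543, 0.0083], [-0.3793, 0.5584, -0.7378], [0.4044, -0.6172, -0.675]], 't': [508.3042, 375.1775, 672.0578]}
top {'camera_matrix': [[487.6303, 0.0, 313.183], [0.0, 487.6303, 200.722], [0.0, 0.0, 1.0]], 'R': [[0.0106, -0.9999, 0.0058], [-0.9985, -0.0109, -0.0533], [0.0534, -0.0052, -0.9986]], 't': [-69.744, 616.9775, 1318.1086]}
```

View pics/scene0.png

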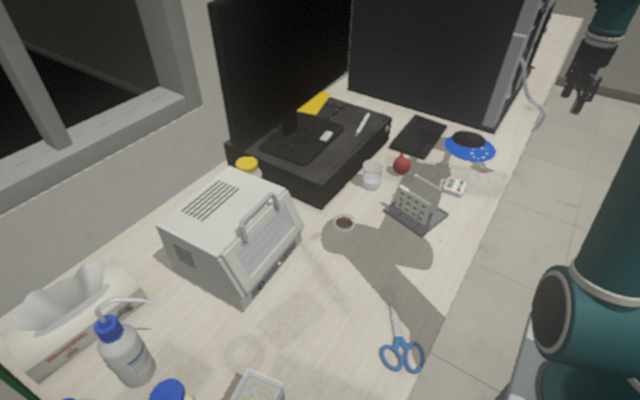

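View pics/top0.png

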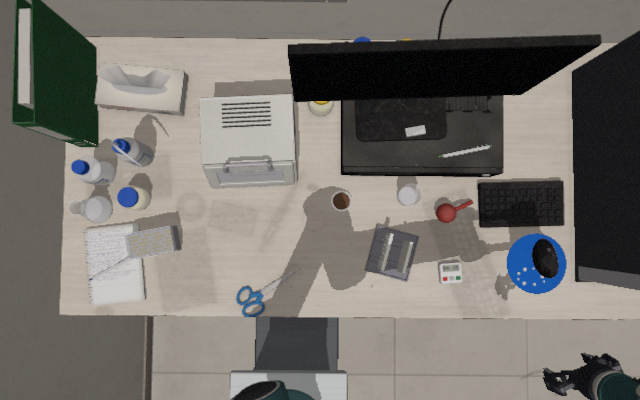

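The scene view shows the cabinet (~230,230), door to the right, and the stand (~415,205) with the welled plate on the nearer side. In the top view the cabinet is at ~(249,140) with its handle at (248,163), and the stand is at ~(391,252), turned by ~20°. I'll enlarge both.

Run:
```python
import cv2,numpy as np
t=cv2.imread("pics/top0.png");s=cv2.imread("pics/scene0.png")
a=cv2.resize(t[215:290,350:430],None,fx=5,fy=5,interpolation=2)   #400x375
b=cv2.resize(s[165:240,375:455],None,fx=5,fy=5,interpolation=2)
cv2.imwrite("pics/c1.png",np.hstack([a,b]))
c=cv2.resize(t[85:195,190:310],None,fx=5,fy=5,interpolation=2)
cv2.imwrite("pics/c2.png",c)
```

```text
(no output)
```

View pics/c1.png

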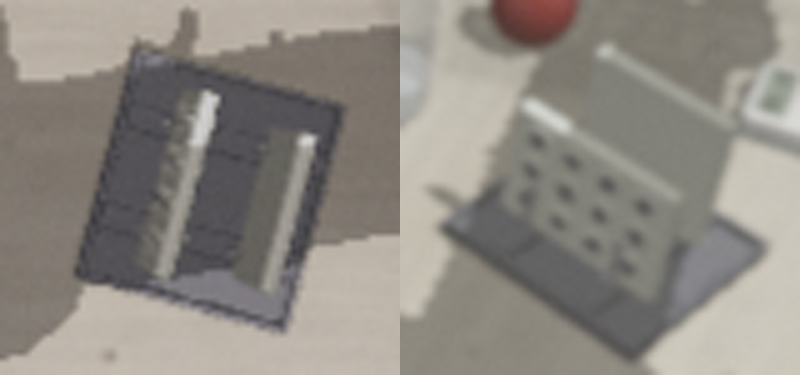

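View pics/c2.png

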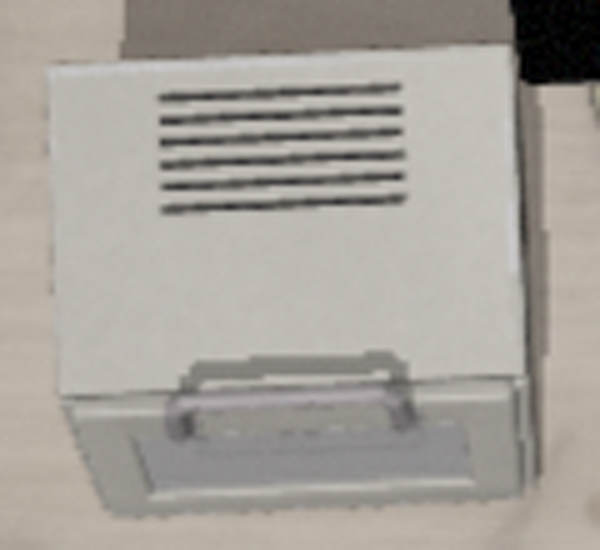

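c1: spot plate's top edge is the left strip, crop (211,93)→(164,277), i.e. px (392.2,233.6)→(382.8,270.4); in the scene crop (525,103)→(683,198). c2: roof corners at crop (48,68), (512,47), (525,382), (60,398); handle bar (180,405)–(405,393).

```bash
cat > h.py <<'E'
import numpy as np,cv2
from rig import bot
from scipy.spatial.transform import Rotation as Ro
def ray(n,p):
    i=bot.camera_info(n);K,R,t=map(np.array,(i["camera_matrix"],i["R"],i["t"]))
    d=R.T@np.linalg.solve(K,[*p,1]);return -R.T@t,d
def onz(n,p,z):
    c,d=ray(n,p);return c+d*(z-c[2])/d[2]
def tri(p,q):
    a,d=ray("top",p);b,e=ray("scene",q);s=np.linalg.lstsq(np.c_[d,-e],b-a,rcond=None)[0]
    return (a+s[0]*d+b+s[1]*e)/2,np.linalg.norm(a+s[0]*d-b-s[1]*e)
def row(p,q,cp=None,cq=None):
    """row numbers from commanded pose (default measured) to target"""
    s=bot.state();cp=s["position"] if cp is None else cp;cq=s["ee_rot"] if cq is None else cq
    r=Ro.from_quat(cq);return np.round(np.r_[r.inv().apply(np.array(p)-cp)/400,(r.inv()*Ro.from_quat(q)).as_rotvec()/np.pi],4)
E
python3 - <<'E'
from h import *
T=lambda u,v:(190+u/5-.4,85+v/5-.4)
c=np.array([onz("top",T(*p),167)[:2] for p in[(48,68),(512,47),(525,382),(60,398)]])
print(c.round(1)); print([round(np.linalg.norm(c[i]-c[(i+1)%4]),1) for i in range(4)])
x=(c[0]+c[1]-c[2]-c[3])/2;y=(c[0]+c[3]-c[1]-c[2])/2
print("yaw",np.arctan2(x[1],x[0]),np.arctan2(-y[0],y[1]))
yaw=np.arctan2(-y[0],y[1]);R=np.array([[np.cos(yaw),-np.sin(yaw)],[np.sin(yaw),np.cos(yaw)]])
o=c.mean(0)-R@[27.5,0];print("origin",o)
h=np.array([onz("top",T(*p),205)[:2] for p in[(180,405),(405,393)]]);print("handle",h,h.mean(0),"pred",o+R@[-66,0])
A,B=(350+211/5-.4,215+93/5-.4),(350+164/5-.4,215+277/5-.4)
a=onz("top",A,86);b=onz("top",B,86);print("plate",a,b,np.linalg.norm(a-b),(a+b)/2,np.arctan2(*(a-b)[[1,0]]))
S=lambda u,v:(375+(u-400)/5-.4,165+v/5-.4)
print(tri(A,S(525,103)),tri(B,S(683,198)))
# scene tile corners? stand tray corners z=12
st=[onz("top",(350+u/5-.4,215+v/5-.4),12)[:2] for u,v in[(135,45),(343,105),(285,330),(77,275)]]
print("stand",np.round(st,1),np.mean(st,0), [round(np.linalg.norm(st[i]-st[(i+1)%4]),1) for i in range(4)], np.arctan2(*((st[0]-st[3])[::-1])))
E
```

```text
[[858.4 219.9]
 [871.6  -7.5]
 [706.2 -16. ]
 [695.7 210.3]]
[np.float64(227.8), np.float64(165.7), np.float64(226.5), np.float64(162.9)]
yaw 0.05498868970944354 0.05202986916541216
origin [755.52012285 100.25620014]
handle [[688.27381203 145.18943394]
 [695.16564326  39.26854542]] [691.71972765  92.22898968] pred [689.60943724  96.82377792]
plate [ 532.03599606 -267.0911534    86.        ] [ 437.12992804 -243.03062563   86.        ] 97.90848147302106 [ 484.58296205 -255.06088952   86.        ] -0.2482882704856141
(array([ 531.44853623, -267.67853321,   83.79523213]), np.float64(1.2039817532767105)) (array([ 436.11872493, -243.50655091,   84.77750601]), np.float64(1.8892982227020612))
stand [[ 557.  -237.7]
 [ 525.4 -351.9]
 [ 402.7 -320.1]
 [ 431.3 -206.5]] [ 479.10324296 -279.02355473] [np.float64(118.5), np.float64(126.8), np.float64(117.2), np.float64(129.5)] -0.24337286733712787
```

```bash
cat >> h.py <<'E'
import json,os
YAW=.053;O=np.array([756.2,98.5,0])
C=lambda x,y,z:O+Ro.from_euler("z",YAW).apply([x,y,z])
def down(phi,tilt=0): # tool x at angle phi; tilt about tool x
    return Ro.from_quat([np.cos(phi/2),np.sin(phi/2),0,0])*Ro.from_rotvec([tilt,0,0])
def load():
    d=json.load(open("cmd.json")) if os.path.exists("cmd.json") else dict(p=[245.217,-628.877,231.28],q=[.98277,.18484,0,0])
    return np.array(d["p"]),Ro.from_quat(d["q"])
def plan(calls):
    """calls: list of lists of (pos,Rot); print rows, advance and store cmd"""
    p,r=load()
    for c in calls:
        rows=[np.round(np.r_[r.inv().apply(np.array(P)-p)/400,(r.inv()*Q).as_rotvec()/np.pi],3)+0. for P,Q in c]
        rows+= [rows[-1]]*(8-len(rows));print("; ".join(" ".join(f"{v:g}" for v in w) for w in rows))
        p=p+r.apply(rows[-1][:3]*400);r=r*Ro.from_rotvec(rows[-1][3:]*np.pi)
    json.dump(dict(p=p.tolist(),q=r.as_quat().tolist()),open("cmd.json","w"))
def stat():
    s=bot.state();print("t",round(s["time"],2),"pos",s["position"].round(1),"cmd",load()[0].round(1),"F",s["ft_force"].round(1),"w",round(s["width"],3),"ff",s["finger_force"])
P90=YAW+np.pi/2
def hd(th,off=12): # TCP for door angle th, bar off mm above TCP
    a=np.arctan2(34,135)-th;r=np.hypot(34,135);return C(-100+r*np.sin(a),0,70+r*np.cos(a)-off)
E
python3 - <<'E'
from h import *
D=down(P90)
plan([[([400,-370,300],down(.9))],[([570,-100,300],down(1.4))],[(C(-66,0,290),D)],[(C(-66,0,193),D)]])
E
```

```text
0.596 -0.462 -0.172 0 0 -0.168; 0.596 -0.462 -0.172 0 0 -0.168; 0.596 -0.462 -0.172 0 0 -0.168; 0.596 -0.462 -0.172 0 0 -0.168; 0.596 -0.462 -0.172 0 0 -0.168; 0.596 -0.462 -0.172 0 0 -0.168; 0.596 -0.462 -0.172 0 0 -0.168; 0.596 -0.462 -0.172 0 0 -0.168
0.793 -0.087 0 0 0 -0.159; 0.793 -0.087 0 0 0 -0.159; 0.793 -0.087 0 0 0 -0.159; 0.793 -0.087 0 0 0 -0.159; 0.793 -0.087 0 0 0 -0.159; 0.793 -0.087 0 0 0 -0.159; 0.793 -0.087 0 0 0 -0.159; 0.793 -0.087 0 0 0 -0.159
0.532 0.212 0.025 0 0 -0.072; 0.532 0.212 0.025 0 0 -0.072; 0.532 0.212 0.025 0 0 -0.072; 0.532 0.212 0.025 0 0 -0.072; 0.532 0.212 0.025 0 0 -0.072; 0.532 0.212 0.025 0 0 -0.072; 0.532 0.212 0.025 0 0 -0.072; 0.532 0.212 0.025 0 0 -0.072
0 0 0.243 0 0 0; 0 0 0.243 0 0 0; 0 0 0.243 0 0 0; 0 0 0.243 0 0 0; 0 0 0.243 0 0 0; 0 0 0.243 0 0 0; 0 0 0.243 0 0 0; 0 0 0.243 0 0 0
```

play_rows(steps="0.596 -0.462 -0.172 0 0 -0.168; 0.596 -0.462 -0.172 0 0 -0.168; 0.596 -0.462 -0.172 0 0 -0.168; 0.596 -0.462 -0.172 0 0 -0.168; 0.596 -0.462 -0.172 0 0 -0.168; 0.596 -0.462 -0.172 0 0 -0.168; 0.596 -0.462 -0.172 0 0 -0.168; 0.596 -0.462 -0.172 0 0 -0.168", hand=0.5, newtons=25)

```text
time: 0.9
position: [401.1, -368.9, 300.5]
ee_rot: [0.9, 0.436, 0.0, 0.001]
ft_force: [-0.7, -0.3, 0.0]
width: 0.497
finger_force: 0.0
```

play_rows(steps="0.793 -0.087 0 0 0 -0.159; 0.793 -0.087 0 0 0 -0.159; 0.793 -0.087 0 0 0 -0.159; 0.793 -0.087 0 0 0 -0.159; 0.793 -0.087 0 0 0 -0.159; 0.793 -0.087 0 0 0 -0.159; 0.793 -0.087 0 0 0 -0.159; 0.793 -0.087 0 0 0 -0.159")

```text
time: 1.7
position: [571.1, -99.4, 298.5]
ee_rot: [0.764, 0.645, -0.001, -0.001]
ft_force: [-0.5, -0.7, -0.4]
width: 0.494
finger_force: 0.0
```

play_rows(steps="0.532 0.212 0.025 0 0 -0.072; 0.532 0.212 0.025 0 0 -0.072; 0.532 0.212 0.025 0 0 -0.072; 0.532 0.212 0.025 0 0 -0.072; 0.532 0.212 0.025 0 0 -0.072; 0.532 0.212 0.025 0 0 -0.072; 0.532 0.212 0.025 0 0 -0.072; 0.532 0.212 0.025 0 0 -0.072")

```text
time: 2.5
position: [689.8, 92.5, 289.6]
ee_rot: [0.688, 0.725, -0.001, -0.0]
ft_force: [0.4, -0.2, -0.9]
width: 0.5
finger_force: 0.0
```

Run:
```python
from h import *
s=bot.state();stat();print((Ro.from_quat(s["ee_rot"])*load()[1].inv()).as_rotvec().round(3),s["qpos"].round(2))
im=bot.read_camera("scene")[:,:,::-1];cv2.imwrite("pics/s1.png",cv2.resize(im[130:310,140:340],None,fx=3,fy=3))
```

```text
t 2.5 pos [689.8  92.5 289.6] cmd [690.1  95.1 192.9] F [ 0.4 -0.2 -0.9] w 0.5 ff 0.0
[-0.001  0.001 -0.002] [ 0.1   0.28  1.48 -0.    1.38  0.05]
```

View pics/s1.png

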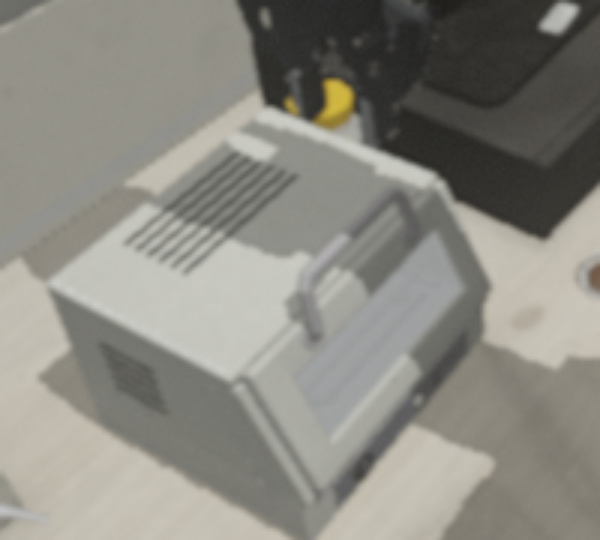

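Gripper fingers (crop ~(335,95)) hover above the handle bar, which runs crop (308,268)–(400,195), i.e. px (242.7,219.3)–(273.3,195). I'll check it against the predicted position and plan the descent and arc.

Run:
```python
from h import *
T=lambda u,v:(190+u/5-.4,85+v/5-.4)
for a,b,y in((T(180,405),(242.7,219.3),46),(T(405,393),(273.3,195),-46)): print(tri(a,b),C(-66,y,205))
D=down(P90)
plan([[(hd(0),D)]*8]+[[(hd(2.01*(k*8+i+1)/32),D) for i in range(8)] for k in range(4)])
```

```text
(array([686.50881784, 143.11437825, 213.83760767]), np.float64(1.6624884167538767)) [687.85581653 140.93904554 205.        ]
(array([696.34568954,  40.01631737, 193.9540982 ]), np.float64(0.6087633103555334)) [692.72953407  49.0682293  205.        ]
0 0 0 0 0 0; 0 0 0 0 0 0; 0 0 0 0 0 0; 0 0 0 0 0 0; 0 0 0 0 0 0; 0 0 0 0 0 0; 0 0 0 0 0 0; 0 0 0 0 0 0
0 -0.021 -0.005 0 0 0; 0 -0.043 -0.008 0 0 0; 0 -0.064 -0.01 0 0 0; 0 -0.086 -0.011 0 0 0; 0 -0.108 -0.01 0 0 0; 0 -0.13 -0.008 0 0 0; 0 -0.151 -0.004 0 0 0; 0 -0.173 0 0 0 0
0 -0.021 0.007 0 0 0; 0 -0.041 0.014 0 0 0; 0 -0.061 0.023 0 0 0; 0 -0.081 0.033 0 0 0; 0 -0.099 0.044 0 0 0; 0 -0.117 0.057 0 0 0; 0 -0.135 0.07 0 0 0; 0 -0.151 0.085 0 0 0
0 -0.015 0.015 0 0 0; 0 -0.03 0.031 0 0 0; 0 -0.043 0.049 0 0 0; 0 -0.055 0.067 0 0 0; 0 -0.066 0.086 0 0 0; 0 -0.076 0.105 0 0 0; 0 -0.085 0.125 0 0 0; 0 -0.092 0.146 0 0 0
0 -0.006 0.021 0 0 0; 0 -0.011 0.042 0 0 0; 0 -0.014 0.064 0 0 0; 0 -0.016 0.086 0 0 0; 0 -0.017 0.108 0 0 0; 0 -0.016 0.129 0 0 0; 0 -0.014 0.151 0 0 0; 0 -0.01 0.173 0 0 0
```

play_rows(steps="0 0 0.243 0 0 0; 0 0 0.243 0 0 0; 0 0 0.243 0 0 0; 0 0 0.243 0 0 0; 0 0 0.243 0 0 0; 0 0 0.243 0 0 0; 0 0 0.243 0 0 0; 0 0 0.243 0 0 0")

```text
time: 3.35
position: [691.0, 95.3, 194.8]
ee_rot: [0.688, 0.726, 0.001, 0.001]
ft_force: [-0.7, 0.1, -0.2]
width: 0.501
finger_force: 0.0
```

play_rows(steps="0 0 0 0 0 0; 0 0 0 0 0 0; 0 0 0 0 0 0; 0 0 0 0 0 0; 0 0 0 0 0 0; 0 0 0 0 0 0; 0 0 0 0 0 0; 0 0 0 0 0 0", hand=0, newtons=25)

```text
time: 4.15
position: [690.4, 95.2, 193.1]
ee_rot: [0.688, 0.726, 0.0, 0.0]
ft_force: [1.5, -0.6, 2.0]
width: 0.103
finger_force: 24.9
```

Bar gripped (8.8 mm opening, little side force). Now the arc.

play_rows(steps="0 -0.021 -0.005 0 0 0; 0 -0.043 -0.008 0 0 0; 0 -0.064 -0.01 0 0 0; 0 -0.086 -0.011 0 0 0; 0 -0.108 -0.01 0 0 0; 0 -0.13 -0.008 0 0 0; 0 -0.151 -0.004 0 0 0; 0 -0.173 0 0 0 0")

```text
time: 4.95
position: [619.8, 91.2, 192.2]
ee_rot: [0.688, 0.726, -0.0, -0.0]
ft_force: [2.4, 1.3, -3.5]
width: 0.106
finger_force: 24.9
```

play_rows(steps="0 -0.021 0.007 0 0 0; 0 -0.041 0.014 0 0 0; 0 -0.061 0.023 0 0 0; 0 -0.081 0.033 0 0 0; 0 -0.099 0.044 0 0 0; 0 -0.117 0.057 0 0 0; 0 -0.135 0.07 0 0 0; 0 -0.151 0.085 0 0 0")

```text
time: 5.75
position: [559.9, 87.8, 158.2]
ee_rot: [0.688, 0.726, -0.0, -0.0]
ft_force: [1.0, -1.0, -0.3]
width: 0.101
finger_force: 24.4
```

play_rows(steps="0 -0.015 0.015 0 0 0; 0 -0.03 0.031 0 0 0; 0 -0.043 0.049 0 0 0; 0 -0.055 0.067 0 0 0; 0 -0.066 0.086 0 0 0; 0 -0.076 0.105 0 0 0; 0 -0.085 0.125 0 0 0; 0 -0.092 0.146 0 0 0")

```text
time: 6.55
position: [524.6, 85.9, 100.2]
ee_rot: [0.688, 0.726, 0.001, 0.001]
ft_force: [5.6, -3.8, -1.3]
width: 0.102
finger_force: 24.4
```

play_rows(steps="0 -0.006 0.021 0 0 0; 0 -0.011 0.042 0 0 0; 0 -0.014 0.064 0 0 0; 0 -0.016 0.086 0 0 0; 0 -0.017 0.108 0 0 0; 0 -0.016 0.129 0 0 0; 0 -0.014 0.151 0 0 0; 0 -0.01 0.173 0 0 0")

```text
time: 7.35
position: [522.1, 86.2, 34.5]
ee_rot: [0.688, 0.726, 0.001, 0.001]
ft_force: [-15.1, -2.7, 43.5]
width: 0.105
finger_force: 30.4
```

play_rows(steps="0 0 0 0 0 0; 0 0 0 0 0 0; 0 0 0 0 0 0; 0 0 0 0 0 0; 0 0 0 0 0 0; 0 0 0 0 0 0; 0 0 0 0 0 0; 0 0 0 0 0 0", hand=0.35)

```text
time: 8.15
position: [520.0, 85.8, 31.3]
ee_rot: [0.688, 0.726, 0.0, -0.0]
ft_force: [0.7, 0.4, -0.0]
width: 0.354
finger_force: 0.0
```

Run:
```python
from h import *
print(down(P90,-.5236).apply([0,0,1]))
plan([[(C(-237,0,160),down(P90))]*3+[(C(-250,-120,230),down(P90,-.5236))]*5])
```

```text
[ 0.49929897  0.02648765 -0.86602479]
0 -0.001 -0.322 0 0 0; 0 -0.001 -0.322 0 0 0; 0 -0.001 -0.322 0 0 0; -0.3 -0.034 -0.497 -0.167 0 0; -0.3 -0.034 -0.497 -0.167 0 0; -0.3 -0.034 -0.497 -0.167 0 0; -0.3 -0.034 -0.497 -0.167 0 0; -0.3 -0.034 -0.497 -0.167 0 0
```

play_rows(steps="0 -0.001 -0.322 0 0 0; 0 -0.001 -0.322 0 0 0; 0 -0.001 -0.322 0 0 0; -0.3 -0.034 -0.497 -0.167 0 0; -0.3 -0.034 -0.497 -0.167 0 0; -0.3 -0.034 -0.497 -0.167 0 0; -0.3 -0.034 -0.497 -0.167 0 0; -0.3 -0.034 -0.497 -0.167 0 0", hand=0.28)

```text
time: 8.95
position: [510.3, -35.9, 229.0]
ee_rot: [0.665, 0.7, 0.188, 0.178]
ft_force: [-0.1, -0.8, -0.8]
width: 0.283
finger_force: 0.0
```

Run:
```python
from h import *
stat()
a=bot.read_camera("scene")[:,:,::-1];b=bot.read_camera("top")[:,:,::-1]
cv2.imwrite("pics/v2.png",np.hstack([cv2.resize(b[110:230,190:310],(400,400),interpolation=2),cv2.resize(a[180:320,190:330],(400,400),interpolation=2)]))
cv2.imwrite("pics/t2.png",b);cv2.imwrite("pics/s2.png",a)
```

```text
t 8.95 pos [510.3 -35.9 229. ] cmd [512.9 -34.7 230.1] F [-0.1 -0.8 -0.8] w 0.283 ff 0.0
```

View pics/v2.png

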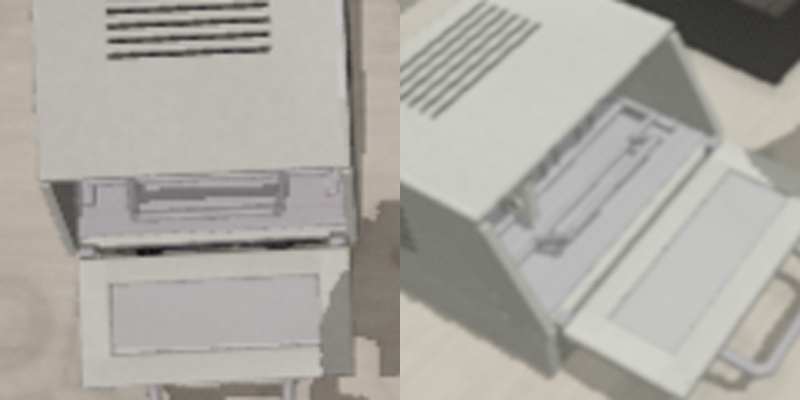

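Door lies level; the rack's handle bar is at top crop (133,213)–(288,208), i.e. px ≈(229.6,173.6)–(276,172.1), with the door handle near crop (220,395). Check at z=104, then plan the pinch.

Run:
```python
from h import *
a=onz("top",(229.6,173.6),104);b=onz("top",(276,172.1),104);print((a+b)/2,a-b,C(-77,0,104))
# door corners at z=70, edge x=-207
a=onz("top",(190+.3*84,110+.3*387),70);b=onz("top",(190+.3*348,110+.3*375),70);print(a,b,C(-207,108,70),C(-207,-108,70))
Q=down(P90,-.5236);f=lambda x,back=0:C(x,0,104)+Q.apply([0,0,12-back])
plan([[(f(-77,110),Q)],[(f(-77,110-14*i),Q) for i in range(1,8)]+[(f(-77),Q)]])
plan([[(f(-77-16.25*(i+1)-(2 if i==7 else 0)),Q) for i in range(8)]])
```

```text
[682.89427737  92.89535216 104.        ] [ -5.19894554 118.80426675   0.        ] [679.30812119  94.42091032 104.        ]
[545.53011161 192.91502373  70.        ] [557.1495895  -14.20612266  70.        ] [543.76934286 195.38248504  70.        ] [555.21198404 -20.31421397  70.        ]
0.3 0.217 0.245 0 0 0; 0.3 0.217 0.245 0 0 0; 0.3 0.217 0.245 0 0 0; 0.3 0.217 0.245 0 0 0; 0.3 0.217 0.245 0 0 0; 0.3 0.217 0.245 0 0 0; 0.3 0.217 0.245 0 0 0; 0.3 0.217 0.245 0 0 0
0 0 0.035 0 0 0; 0 0 0.07 0 0 0; 0 0 0.105 0 0 0; 0 0 0.14 0 0 0; 0 0 0.175 0 0 0; 0 0 0.21 0 0 0; 0 0 0.245 0 0 0; 0 0 0.275 0 0 0
0 -0.035 -0.021 0 0 0; 0 -0.071 -0.041 0 0 0; 0 -0.106 -0.061 0 0 0; 0 -0.141 -0.082 0 0 0; 0 -0.176 -0.102 0 0 0; 0 -0.211 -0.122 0 0 0; 0 -0.246 -0.143 0 0 0; 0 -0.286 -0.166 0 0 0
```

play_rows(steps="0.3 0.217 0.245 0 0 0; 0.3 0.217 0.245 0 0 0; 0.3 0.217 0.245 0 0 0; 0.3 0.217 0.245 0 0 0; 0.3 0.217 0.245 0 0 0; 0.3 0.217 0.245 0 0 0; 0.3 0.217 0.245 0 0 0; 0.3 0.217 0.245 0 0 0")

```text
time: 9.85
position: [630.2, 91.3, 189.0]
ee_rot: [0.664, 0.701, 0.188, 0.178]
ft_force: [-0.5, 0.4, 0.2]
width: 0.277
finger_force: 0.0
```

play_rows(steps="0 0 0.035 0 0 0; 0 0 0.07 0 0 0; 0 0 0.105 0 0 0; 0 0 0.14 0 0 0; 0 0 0.175 0 0 0; 0 0 0.21 0 0 0; 0 0 0.245 0 0 0; 0 0 0.275 0 0 0")

```text
time: 10.65
position: [685.8, 94.9, 92.0]
ee_rot: [0.664, 0.701, 0.188, 0.178]
ft_force: [-0.0, 0.4, -0.1]
width: 0.282
finger_force: 0.0
```

play_rows(steps="0 0 0 0 0 0; 0 0 0 0 0 0; 0 0 0 0 0 0; 0 0 0 0 0 0; 0 0 0 0 0 0; 0 0 0 0 0 0; 0 0 0 0 0 0; 0 0 0 0 0 0", hand=0, newtons=25)

```text
time: 11.45
position: [684.0, 94.8, 92.2]
ee_rot: [0.664, 0.702, 0.187, 0.177]
ft_force: [-0.7, 0.3, -10.6]
width: 0.079
finger_force: 24.2
```

play_rows(steps="0 -0.035 -0.021 0 0 0; 0 -0.071 -0.041 0 0 0; 0 -0.106 -0.061 0 0 0; 0 -0.141 -0.082 0 0 0; 0 -0.176 -0.102 0 0 0; 0 -0.211 -0.122 0 0 0; 0 -0.246 -0.143 0 0 0; 0 -0.286 -0.166 0 0 0")

```text
time: 12.25
position: [556.3, 87.9, 95.9]
ee_rot: [0.663, 0.701, 0.192, 0.181]
ft_force: [32.6, 0.7, -19.6]
width: 0.077
finger_force: 23.9
```

play_rows(steps="0 0 0 0 0 0; 0 0 0 0 0 0; 0 0 0 0 0 0; 0 0 0 0 0 0; 0 0 0 0 0 0; 0 0 0 0 0 0; 0 0 0 0 0 0; 0 0 0 0 0 0")

```text
time: 13.05
position: [556.8, 88.1, 97.1]
ee_rot: [0.663, 0.701, 0.191, 0.18]
ft_force: [-0.3, -0.2, 6.5]
width: 0.076
finger_force: 27.0
```

Run:
```python
from h import *
stat();print(load()[0],C(-207,0,104))
```

```text
t 13.05 pos [556.8  88.1  97.1] cmd [553.4  87.7  93.7] F [-0.3 -0.2  6.5] w 0.076 ff 27.036764323711395
[553.3600177   87.66649609  93.69998878] [549.49066345  87.53413554 104.        ]
```

Run:
```python
from h import *
Q=down(P90,-.5236)
b=bot.read_camera("top")[:,:,::-1];cv2.imwrite("pics/t3.png",b);a=bot.read_camera("scene")[:,:,::-1]
cv2.imwrite("pics/v3.png",np.hstack([cv2.resize(b[110:230,190:310],(400,400),interpolation=2),cv2.resize(a[180:320,190:330],(400,400),interpolation=2)]))
```

```text
(no output)
```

View pics/v3.png

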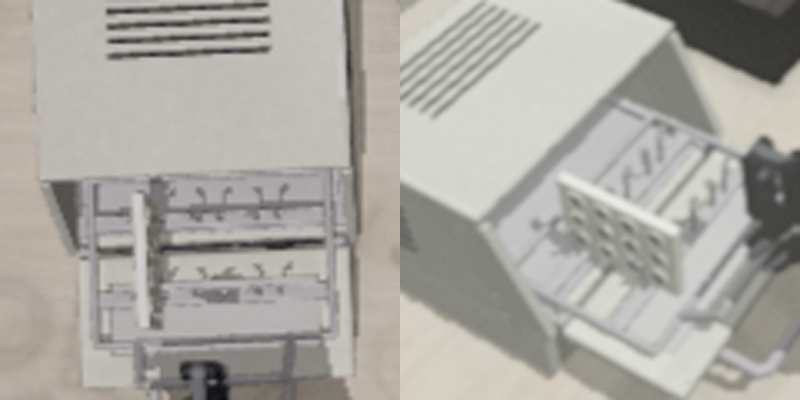

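The rack is out over the door, loaded plate standing: top edge crop (138,193)–(147,327). Handle bar at crop row ≈379 (x 140–290). Measuring the travel from those.

Run:
```python
from h import *
X=lambda u,v:(190+.3*u-.35,110+.3*v-.35)
inv=lambda p:Ro.from_euler("z",-YAW).apply(p-O).round(1)
a=onz("top",X(138,193),150);b=onz("top",X(147,327),150);print("plate ends",inv(a),inv(b),inv((a+b)/2))
print("handle",inv(onz("top",X(145,381),104)),inv(onz("top",X(290,376),104)))
print("handle home",inv(onz("top",X(133,213),104)),inv(onz("top",X(288,208),104)))
```

```text
plate ends [-63.4  46.2 150. ] [-163.    42.9  150. ] [-113.2   44.6  150. ]
handle [-202.2   53.   104. ] [-203.   -57.9  104. ]
handle home [-72.8  57.9 104. ] [-73.9 -61.3 104. ]
```

Travel ≈129–130 mm and the loaded plate sits at slot y=44.6: rack fully out. Release and go to the spot plate.

Run:
```python
from h import *
Q=down(P90,-.5236);p,_=load()
G=down(-.248+np.pi);c=np.array([484.5,-255,0])
print("release first (hold)")
plan([[(p+Q.apply([0,0,-20*(i+1)]),Q) for i in range(4)]+[(p+[-45,-40,190],down(2.0))]*4,
 [(c+[0,0,210],G)],[(c+[0,0,150],G)]*1,[(c+[0,0,150-12*(i+1)],G) for i in range(7)]+[(c+[0,0,55],G)]])
```

```text
release first (hold)
0 0 -0.05 0 0 0; 0 0 -0.1 0 0 0; 0 0 -0.15 0 0 0; 0 0 -0.2 0 0 0; -0.094 0.136 -0.47 0.165 0.031 -0.117; -0.094 0.136 -0.47 0.165 0.031 -0.117; -0.094 0.136 -0.47 0.165 0.031 -0.117; -0.094 0.136 -0.47 0.165 0.031 -0.117
-0.662 -0.37 0.185 0 0 -0.284; -0.662 -0.37 0.185 0 0 -0.284; -0.662 -0.37 0.185 0 0 -0.284; -0.662 -0.37 0.185 0 0 -0.284; -0.662 -0.37 0.185 0 0 -0.284; -0.662 -0.37 0.185 0 0 -0.284; -0.662 -0.37 0.185 0 0 -0.284; -0.662 -0.37 0.185 0 0 -0.284
0 0 0.15 0 0 0; 0 0 0.15 0 0 0; 0 0 0.15 0 0 0; 0 0 0.15 0 0 0; 0 0 0.15 0 0 0; 0 0 0.15 0 0 0; 0 0 0.15 0 0 0; 0 0 0.15 0 0 0
0 0 0.03 0 0 0; 0 0 0.06 0 0 0; 0 0 0.09 0 0 0; 0 0 0.12 0 0 0; 0 0 0.15 0 0 0; 0 0 0.18 0 0 0; 0 0 0.21 0 0 0; 0 0 0.238 0 0 0
```

play_rows(steps="0 0 0 0 0 0; 0 0 0 0 0 0; 0 0 0 0 0 0; 0 0 0 0 0 0; 0 0 0 0 0 0; 0 0 0 0 0 0; 0 0 0 0 0 0; 0 0 0 0 0 0", hand=0.28)

```text
time: 13.95
position: [553.3, 87.7, 93.7]
ee_rot: [0.664, 0.701, 0.188, 0.178]
ft_force: [-0.2, -0.0, -1.2]
width: 0.282
finger_force: 0.0
```

play_rows(steps="0 0 -0.06 0 0 0; 0 0 -0.13 0 0 0; -0.094 0.136 -0.47 0.165 0.031 -0.117; -0.094 0.136 -0.47 0.165 0.031 -0.117; -0.094 0.136 -0.47 0.165 0.031 -0.117; -0.094 0.136 -0.47 0.165 0.031 -0.117; -0.094 0.136 -0.47 0.165 0.031 -0.117; -0.094 0.136 -0.47 0.165 0.031 -0.117")

```text
time: 14.75
position: [510.5, 47.6, 284.4]
ee_rot: [0.54, 0.842, -0.0, 0.001]
ft_force: [0.5, 0.1, -0.2]
width: 0.277
finger_force: 0.0
```

play_rows(steps="-0.662 -0.37 0.185 0 0 -0.284; -0.662 -0.37 0.185 0 0 -0.284; -0.662 -0.37 0.185 0 0 -0.284; -0.662 -0.37 0.185 0 0 -0.284; -0.662 -0.37 0.185 0 0 -0.284; -0.662 -0.37 0.185 0 0 -0.284; -0.662 -0.37 0.185 0 0 -0.284; -0.662 -0.37 0.185 0 0 -0.284", hand=0.5)

```text
time: 15.55
position: [481.7, -258.0, 207.2]
ee_rot: [0.126, 0.992, -0.001, -0.001]
ft_force: [-0.7, 0.9, 0.5]
width: 0.497
finger_force: 0.0
```

play_rows(steps="0 0 0.15 0 0 0; 0 0 0.15 0 0 0; 0 0 0.15 0 0 0; 0 0 0.15 0 0 0; 0 0 0.15 0 0 0; 0 0 0.15 0 0 0; 0 0 0.15 0 0 0; 0 0 0.15 0 0 0")

```text
time: 16.35
position: [484.9, -255.2, 150.8]
ee_rot: [0.124, 0.992, -0.001, 0.001]
ft_force: [-0.0, -0.2, -0.5]
width: 0.498
finger_force: 0.0
```

Run:
```python
from h import *
s=bot.state();r=Ro.from_quat(s["ee_rot"]);print(s["position"],r.apply([1,0,0]),np.pi-.248,np.arctan2(*r.apply([1,0,0])[[1,0]]),s["qpos"].round(2))
a=bot.read_camera("scene")[:,:,::-1]
cv2.imwrite("pics/v4.png",cv2.resize(a[120:250,350:480],None,fx=4,fy=4,interpolation=2))
```

```text
[ 484.92396257 -255.16227962  150.82969307] [-0.96941196  0.24543192 -0.00190582] 2.893592653589793 2.8936269770656637 [-0.53  0.09  1.96 -0.    1.09 -1.85]
```

View pics/v4.png

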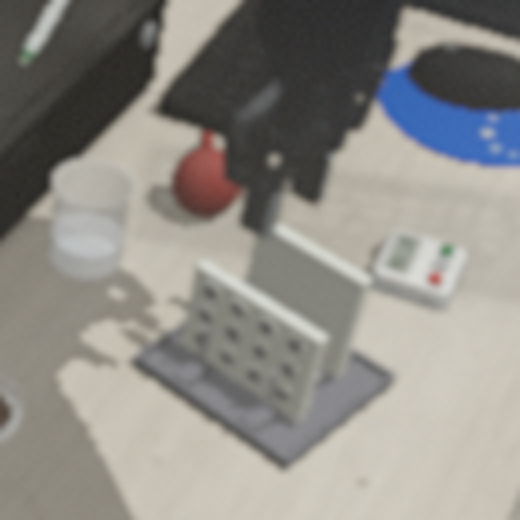

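The two fingers (crop (262,225) and (310,195)) hang above; they straddle the spot plate's line, with the tile behind. Descend, grip.

play_rows(steps="0 0 0.03 0 0 0; 0 0 0.06 0 0 0; 0 0 0.09 0 0 0; 0 0 0.12 0 0 0; 0 0 0.15 0 0 0; 0 0 0.18 0 0 0; 0 0 0.21 0 0 0; 0 0 0.238 0 0 0")

```text
time: 17.2
position: [484.4, -255.0, 53.7]
ee_rot: [0.124, 0.992, -0.0, 0.0]
ft_force: [-0.5, 0.3, 0.4]
width: 0.501
finger_force: 0.0
```

play_rows(steps="0 0 0 0 0 0; 0 0 0 0 0 0; 0 0 0 0 0 0; 0 0 0 0 0 0; 0 0 0 0 0 0; 0 0 0 0 0 0; 0 0 0 0 0 0; 0 0 0 0 0 0", hand=0, newtons=40)

```text
time: 18.0
position: [484.4, -255.1, 54.8]
ee_rot: [0.124, 0.992, -0.001, 0.0]
ft_force: [-0.3, 0.6, -1.7]
width: 0.099
finger_force: 40.3
```

Run:
```python
from h import *
stat()
b=bot.read_camera("scene")[:,:,::-1]
cv2.imwrite("pics/s5.png",b)
c=np.array([484.5,-255,55.]);G=down(-.248+np.pi)
R=down(YAW+np.pi)
plan([[(c+[0,0,20*(i+1)],G) for i in range(8)],[(C(-112,-45,215)-[40,120,0],down(3.05))],[(C(-112,-45,215),R)]])
```

```text
t 18.0 pos [ 484.4 -255.1   54.8] cmd [ 484.5 -255.1   54.8] F [-0.3  0.6 -1.7] w 0.099 ff 40.265405774116516
0 0 -0.05 0 0 0; 0 0 -0.1 0 0 0; 0 0 -0.15 0 0 0; 0 0 -0.2 0 0 0; 0 0 -0.25 0 0 0; 0 0 -0.3 0 0 0; 0 0 -0.35 0 0 0; 0 0 -0.4 0 0 0
-0.184 0.518 -0.001 0 0 -0.05; -0.184 0.518 -0.001 0 0 -0.05; -0.184 0.518 -0.001 0 0 -0.05; -0.184 0.518 -0.001 0 0 -0.05; -0.184 0.518 -0.001 0 0 -0.05; -0.184 0.518 -0.001 0 0 -0.05; -0.184 0.518 -0.001 0 0 -0.05; -0.184 0.518 -0.001 0 0 -0.05
-0.073 0.307 0 0 0 -0.046; -0.073 0.307 0 0 0 -0.046; -0.073 0.307 0 0 0 -0.046; -0.073 0.307 0 0 0 -0.046; -0.073 0.307 0 0 0 -0.046; -0.073 0.307 0 0 0 -0.046; -0.073 0.307 0 0 0 -0.046; -0.073 0.307 0 0 0 -0.046
```

play_rows(steps="0 0 -0.05 0 0 0; 0 0 -0.1 0 0 0; 0 0 -0.15 0 0 0; 0 0 -0.2 0 0 0; 0 0 -0.25 0 0 0; 0 0 -0.3 0 0 0; 0 0 -0.35 0 0 0; 0 0 -0.4 0 0 0")

```text
time: 18.85
position: [484.2, -254.8, 215.5]
ee_rot: [0.124, 0.992, -0.001, 0.0]
ft_force: [1.1, 0.0, -1.6]
width: 0.099
finger_force: 40.2
```

play_rows(steps="-0.03 0.08 -0.001 0 0 0; -0.06 0.16 -0.001 0 0 -0.01; -0.09 0.24 -0.001 0 0 -0.02; -0.12 0.32 -0.001 0 0 -0.03; -0.14 0.4 -0.001 0 0 -0.04; -0.17 0.47 -0.001 0 0 -0.05; -0.184 0.518 -0.001 0 0 -0.05; -0.184 0.518 -0.001 0 0 -0.05")

```text
time: 19.65
position: [607.6, -69.8, 214.7]
ee_rot: [0.044, 0.999, -0.0, 0.0]
ft_force: [-1.0, 0.0, -1.6]
width: 0.097
finger_force: 40.2
```

play_rows(steps="-0.01 0.05 0 0 0 -0.01; -0.02 0.1 0 0 0 -0.02; -0.04 0.15 0 0 0 -0.03; -0.05 0.2 0 0 0 -0.04; -0.06 0.25 0 0 0 -0.046; -0.07 0.29 0 0 0 -0.046; -0.073 0.307 0 0 0 -0.046; -0.073 0.307 0 0 0 -0.046")

```text
time: 20.45
position: [646.8, 47.8, 214.7]
ee_rot: [-0.027, 1.0, -0.001, -0.0]
ft_force: [0.3, -0.6, -1.5]
width: 0.1
finger_force: 40.2
```

Run:
```python
from h import *
stat();q=Ro.from_quat(bot.state()["ee_rot"]);print(np.arctan2(*q.apply([1,0,0])[[1,0]])-np.pi)
a=bot.read_camera("scene")[:,:,::-1];b=bot.read_camera("top")[:,:,::-1]
cv2.imwrite("pics/v6.png",np.hstack([cv2.resize(b[110:230,190:310],(400,400),interpolation=2),cv2.resize(a[150:290,230:370],(400,400),interpolation=2)]))
```

```text
t 20.45 pos [646.8  47.8 214.7] cmd [646.9  47.5 214.9] F [ 0.3 -0.6 -1.5] w 0.1 ff 40.17120659351349
-6.229104583973956
```

View pics/v6.png

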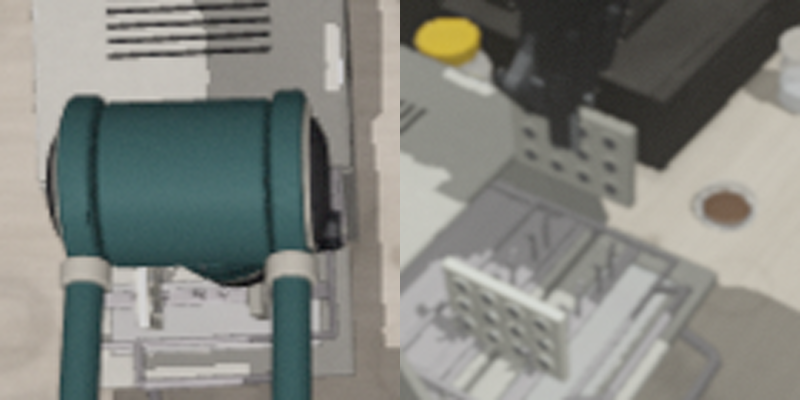

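Plate held upright over the right slot (scene crop: held plate corners (632,203) bottom, (635,127) top; loaded plate's front corners (568,315), (565,378)); wires of the free slots visible beneath.

Run:
```python
from h import *
S=lambda u,v:(230+(u-400)/2.857-.3,150+v/2.857-.3)
inv=lambda p:Ro.from_euler("z",-YAW).apply(p-O).round(1)
print(inv(onz("scene",S(568,315),150)),inv(onz("scene",S(565,378),78)),"held",inv(onz("scene",S(632,203),174)),inv(onz("scene",S(635,127),246)))
R=down(YAW+np.pi);z=[205,195,185,175,165,155,148,141]
plan([[(C(-112,-45,k),R) for k in z],[(C(-112,-45,k),R) for k in[138,135,132,129,126,123,121,119.5]]])
```

```text
[-164.9   43.   150. ] [-160.1   45.1   78. ] held [-159.5  -48.3  174. ] [-161.4  -49.4  246. ]
0 0 0.025 0 0 0; 0 0 0.05 0 0 0; 0 0 0.075 0 0 0; 0 0 0.1 0 0 0; 0 0.001 0.125 0 0 0; 0 0.001 0.15 0 0 0; 0 0.001 0.167 0 0 0; 0 0.001 0.185 0 0 0
0 0 0.007 0 0 0; 0 0 0.015 0 0 0; 0 0 0.022 0 0 0; 0 0 0.03 0 0 0; 0 0 0.037 0 0 0; 0 0 0.045 0 0 0; 0 0 0.05 0 0 0; 0 0 0.054 0 0 0
```

play_rows(steps="0 0 0.025 0 0 0; 0 0 0.05 0 0 0; 0 0 0.075 0 0 0; 0 0 0.1 0 0 0; 0 0 0.125 0 0 0; 0 0 0.15 0 0 0; 0 0 0.165 0 0 0; 0 0 0.185 0 0 0")

```text
time: 21.35
position: [647.2, 47.9, 140.7]
ee_rot: [-0.027, 1.0, -0.0, 0.0]
ft_force: [0.7, 2.3, -0.7]
width: 0.095
finger_force: 40.4
```

A small +y force suggests the plate rides the -y wire, agreeing with the image check; shift 2 mm to +y while lowering.

play_rows(steps="0 0.003 0 0 0 0; 0 0.005 0 0 0 0; 0 0.005 0.005 0 0 0; 0 0.005 0.01 0 0 0; 0 0.005 0.015 0 0 0; 0 0.005 0.02 0 0 0; 0 0.005 0.025 0 0 0; 0 0.005 0.025 0 0 0")

```text
time: 22.15
position: [646.5, 49.3, 130.4]
ee_rot: [-0.027, 1.0, -0.001, -0.0]
ft_force: [0.0, -0.1, -2.0]
width: 0.1
finger_force: 40.3
```

play_rows(steps="0 0 0.004 0 0 0; 0 0 0.008 0 0 0; 0 0 0.012 0 0 0; 0 0 0.016 0 0 0; 0 0 0.02 0 0 0; 0 0 0.024 0 0 0; 0 0 0.027 0 0 0; 0 0 0.027 0 0 0")

```text
time: 22.95
position: [646.6, 49.3, 119.8]
ee_rot: [-0.027, 1.0, -0.001, -0.0]
ft_force: [0.1, 0.8, -2.4]
width: 0.094
finger_force: 40.3
```

play_rows(steps="0 0 0.002 0 0 0; 0 0 0.003 0 0 0; 0 0 0.003 0 0 0; 0 0 0.003 0 0 0; 0 0 0.003 0 0 0; 0 0 0.003 0 0 0; 0 0 0.003 0 0 0; 0 0 0.003 0 0 0")

```text
time: 23.75
position: [646.8, 49.4, 118.9]
ee_rot: [-0.027, 1.0, -0.001, 0.0]
ft_force: [-0.2, 0.5, -2.2]
width: 0.1
finger_force: 40.3
```

play_rows(steps="0 0 0 0 0 0; 0 0 0 0 0 0; 0 0 0 0 0 0; 0 0 0 0 0 0; 0 0 0 0 0 0; 0 0 0 0 0 0; 0 0 0 0 0 0; 0 0 0 0 0 0", hand=0.35)

```text
time: 24.55
position: [646.8, 49.4, 118.9]
ee_rot: [-0.027, 1.0, -0.001, 0.0]
ft_force: [0.3, -0.3, 0.1]
width: 0.351
finger_force: 0.0
```

play_rows(steps="0 0 -0.04 0 0 0; 0 0 -0.08 0 0 0; 0 0 -0.12 0 0 0; 0 0 -0.16 0 0 0; 0 0 -0.2 0 0 0; 0 0 -0.25 0 0 0; 0 0 -0.25 0 0 0; 0 0 -0.25 0 0 0")

```text
time: 25.35
position: [647.3, 49.5, 220.0]
ee_rot: [-0.027, 1.0, -0.001, 0.001]
ft_force: [0.2, -0.5, 0.2]
width: 0.347
finger_force: 0.0
```

Run:
```python
from h import *
R=down(YAW+np.pi)
# true cmd: last settled pose
p=C(-112,-45,141)+Ro.from_euler("z",YAW).apply([0,2,0])-[0,0,10+10.8+1.2-100]
json.dump(dict(p=p.tolist(),q=R.as_quat().tolist()),open("cmd.json","w"));stat()
Q=down(P90,-.5236);f=lambda x,back=0:C(x,0,104)+Q.apply([0,0,12-back])
plan([[(C(-260,-30,225),down(2.3,-.25))],[(f(-207,110),Q)]])
plan([[(f(-207,110-14*i),Q) for i in range(1,8)]+[(f(-207),Q)],[(f(-207+11*(i+1)),Q) for i in range(8)],[(f(-207+88+6*(i+1)),Q) for i in range(8)]])
```

```text
t 25.35 pos [647.3  49.5 220. ] cmd [646.6  49.6 219. ] F [ 0.2 -0.5  0.2] w 0.347 ff 0.0
0.37 0.032 -0.015 -0.074 -0.036 0.283; 0.37 0.032 -0.015 -0.074 -0.036 0.283; 0.37 0.032 -0.015 -0.074 -0.036 0.283; 0.37 0.032 -0.015 -0.074 -0.036 0.283; 0.37 0.032 -0.015 -0.074 -0.036 0.283; 0.37 0.032 -0.015 -0.074 -0.036 0.283; 0.37 0.032 -0.015 -0.074 -0.036 0.283; 0.37 0.032 -0.015 -0.074 -0.036 0.283
0.053 0.031 0.101 -0.084 -0.081 0.2; 0.053 0.031 0.101 -0.084 -0.081 0.2; 0.053 0.031 0.101 -0.084 -0.081 0.2; 0.053 0.031 0.101 -0.084 -0.081 0.2; 0.053 0.031 0.101 -0.084 -0.081 0.2; 0.053 0.031 0.101 -0.084 -0.081 0.2; 0.053 0.031 0.101 -0.084 -0.081 0.2; 0.053 0.031 0.101 -0.084 -0.081 0.2
0 0 0.035 0 0 0; 0 0 0.07 0 0 0; 0 0 0.105 0 0 0; 0 0 0.14 0 0 0; 0 0 0.175 0 0 0; 0 0 0.21 0 0 0; 0 0 0.245 0 0 0; 0 0 0.275 0 0 0
0 0.024 0.014 0 0 0; 0 0.047 0.028 0 0 0; 0 0.071 0.041 0 0 0; -0.001 0.095 0.055 0 0 0; -0.001 0.119 0.069 0 0 0; -0.001 0.143 0.083 0 0 0; -0.001 0.166 0.097 0 0 0; -0.001 0.19 0.11 0 0 0
0 0.013 0.008 0 0 0; 0 0.026 0.015 0 0 0; 0 0.039 0.023 0 0 0; 0 0.052 0.03 0 0 0; 0 0.065 0.038 0 0 0; 0 0.078 0.045 0 0 0; 0 0.091 0.053 0 0 0; 0 0.104 0.061 0 0 0
```

play_rows(steps="0.37 0.032 -0.015 -0.074 -0.036 0.283; 0.37 0.032 -0.015 -0.074 -0.036 0.283; 0.37 0.032 -0.015 -0.074 -0.036 0.283; 0.37 0.032 -0.015 -0.074 -0.036 0.283; 0.37 0.032 -0.015 -0.074 -0.036 0.283; 0.37 0.032 -0.015 -0.074 -0.036 0.283; 0.37 0.032 -0.015 -0.074 -0.036 0.283; 0.37 0.032 -0.015 -0.074 -0.036 0.283", hand=0.28)

```text
time: 26.15
position: [497.4, 54.2, 223.8]
ee_rot: [0.404, 0.906, 0.113, 0.051]
ft_force: [-0.4, -0.8, -0.2]
width: 0.28
finger_force: 0.0
```

play_rows(steps="0.053 0.031 0.101 -0.084 -0.081 0.2; 0.053 0.031 0.101 -0.084 -0.081 0.2; 0.053 0.031 0.101 -0.084 -0.081 0.2; 0.053 0.031 0.101 -0.084 -0.081 0.2; 0.053 0.031 0.101 -0.084 -0.081 0.2; 0.053 0.031 0.101 -0.084 -0.081 0.2; 0.053 0.031 0.101 -0.084 -0.081 0.2; 0.053 0.031 0.101 -0.084 -0.081 0.2")

```text
time: 26.95
position: [500.9, 85.1, 188.7]
ee_rot: [0.663, 0.702, 0.188, 0.179]
ft_force: [-0.1, 0.2, -0.1]
width: 0.279
finger_force: 0.0
```

Run:
```python
from h import *
stat();Q=down(P90,-.5236);s=bot.state();print(C(-207,0,104)+Q.apply([0,0,-98]),(Q.inv()*Ro.from_quat(s["ee_rot"])).as_rotvec().round(3))
```

```text
t 26.95 pos [500.9  85.1 188.7] cmd [691.4  94.9  93.4] F [-0.1  0.2 -0.1] w 0.279 ff 0.0
[500.55936407  84.93834569 188.87042958] [-0.001  0.    -0.004]
```

play_rows(steps="0 0 0.035 0 0 0; 0 0 0.07 0 0 0; 0 0 0.105 0 0 0; 0 0 0.14 0 0 0; 0 0 0.175 0 0 0; 0 0 0.21 0 0 0; 0 0 0.245 0 0 0; 0 0 0.27 0 0 0")

```text
time: 27.75
position: [555.4, 87.3, 94.4]
ee_rot: [0.664, 0.702, 0.188, 0.179]
ft_force: [-0.5, 0.0, -0.5]
width: 0.282
finger_force: 0.0
```

play_rows(steps="0 0 0 0 0 0; 0 0 0 0 0 0; 0 0 0 0 0 0; 0 0 0 0 0 0; 0 0 0 0 0 0; 0 0 0 0 0 0; 0 0 0 0 0 0; 0 0 0 0 0 0", hand=0, newtons=25)

```text
time: 28.55
position: [556.5, 87.6, 95.8]
ee_rot: [0.664, 0.701, 0.189, 0.18]
ft_force: [18.4, 0.2, -16.2]
width: 0.08
finger_force: 24.0
```

play_rows(steps="0 0.024 0.014 0 0 0; 0 0.047 0.028 0 0 0; 0 0.071 0.041 0 0 0; -0.001 0.095 0.055 0 0 0; -0.001 0.119 0.069 0 0 0; -0.001 0.143 0.083 0 0 0; -0.001 0.166 0.097 0 0 0; -0.001 0.19 0.11 0 0 0")

```text
time: 29.35
position: [643.7, 92.4, 95.7]
ee_rot: [0.664, 0.701, 0.189, 0.179]
ft_force: [-1.1, 4.4, 2.9]
width: 0.08
finger_force: 26.4
```

play_rows(steps="0 0.013 0.008 0 0 0; 0 0.026 0.015 0 0 0; 0 0.039 0.023 0 0 0; 0 0.052 0.03 0 0 0; 0 0.065 0.038 0 0 0; 0 0.078 0.045 0 0 0; 0 0.089 0.052 0 0 0; 0 0.093 0.054 0 0 0")

```text
time: 30.15
position: [686.2, 94.9, 95.6]
ee_rot: [0.664, 0.701, 0.189, 0.179]
ft_force: [-1.8, 4.6, 2.9]
width: 0.077
finger_force: 26.4
```

play_rows(steps="0 0.002 0.001 0 0 0; 0 0.004 0.002 0 0 0; 0 0.006 0.003 0 0 0; 0 0.008 0.004 0 0 0; 0 0.008 0.004 0 0 0; 0 0.008 0.004 0 0 0; 0 0.008 0.004 0 0 0; 0 0.008 0.004 0 0 0")

```text
time: 30.95
position: [686.6, 94.9, 95.5]
ee_rot: [0.664, 0.702, 0.187, 0.177]
ft_force: [-18.5, 4.1, 16.2]
width: 0.077
finger_force: 28.2
```

Rack is against its stop. Release and back off.

play_rows(steps="0 0 0 0 0 0; 0 0 0 0 0 0; 0 0 0 0 0 0; 0 0 0 0 0 0; 0 0 0 0 0 0; 0 0 0 0 0 0; 0 0 0 0 0 0; 0 0 0 0 0 0", hand=0.28)

```text
time: 31.75
position: [688.9, 94.5, 95.4]
ee_rot: [0.664, 0.701, 0.188, 0.179]
ft_force: [0.4, 0.7, 0.9]
width: 0.281
finger_force: 0.0
```

play_rows(steps="0 0 -0.05 0 0 0; 0 0 -0.1 0 0 0; 0 0 -0.15 0 0 0; 0 0 -0.2 0 0 0; 0 0 -0.25 0 0 0; 0 0 -0.3 0 0 0; 0 0 -0.3 0 0 0; 0 0 -0.3 0 0 0")

```text
time: 32.55
position: [629.1, 91.4, 199.7]
ee_rot: [0.664, 0.701, 0.189, 0.179]
ft_force: [0.3, -0.8, 0.1]
width: 0.279
finger_force: 0.0
```

Run:
```python
from h import *
s=bot.state();Q=down(P90,-.5236);json.dump(dict(p=s["position"].tolist(),q=Q.as_quat().tolist()),open("cmd.json","w"));stat()
D=down(P90);e=hd(2.01)
plan([[(e+[0,0,120],D)],[(e+[0,0,120-15*(i+1)],D) for i in range(8)]])
plan([[(hd(2.01*(1-(k*8+i+1)/32)),D) for i in range(8)] for k in range(4)])
b=bot.read_camera("top")[:,:,::-1];a=bot.read_camera("scene")[:,:,::-1]
cv2.imwrite("pics/t7.png",b)
cv2.imwrite("pics/v7.png",np.hstack([cv2.resize(b[110:230,190:310],(400,400),interpolation=2),cv2.resize(a[150:290,190:330],(400,400),interpolation=2)]))
```

```text
t 32.55 pos [629.1  91.4 199.7] cmd [629.1  91.4 199.7] F [ 0.3 -0.8  0.1] w 0.279 ff 0.0
0.001 -0.297 -0.032 0.167 0 0; 0.001 -0.297 -0.032 0.167 0 0; 0.001 -0.297 -0.032 0.167 0 0; 0.001 -0.297 -0.032 0.167 0 0; 0.001 -0.297 -0.032 0.167 0 0; 0.001 -0.297 -0.032 0.167 0 0; 0.001 -0.297 -0.032 0.167 0 0; 0.001 -0.297 -0.032 0.167 0 0
0 0 0.038 0 0 0; 0 0 0.075 0 0 0; 0 0 0.113 0 0 0; 0 0 0.15 0 0 0; 0 0 0.188 0 0 0; 0 0 0.225 0 0 0; 0 0 0.263 0 0 0; 0 0 0.3 0 0 0
0 -0.003 -0.021 0 0 0; 0 -0.006 -0.043 0 0 0; 0 -0.006 -0.065 0 0 0; 0 -0.006 -0.087 0 0 0; 0 -0.004 -0.109 0 0 0; 0 -0.001 -0.13 0 0 0; 0 0.004 -0.152 0 0 0; 0 0.01 -0.173 0 0 0
0 0.007 -0.02 0 0 0; 0 0.016 -0.04 0 0 0; 0 0.026 -0.06 0 0 0; 0 0.037 -0.079 0 0 0; 0 0.049 -0.097 0 0 0; 0 0.062 -0.114 0 0 0; 0 0.077 -0.131 0 0 0; 0 0.092 -0.146 0 0 0
0 0.016 -0.015 0 0 0; 0 0.034 -0.028 0 0 0; 0 0.052 -0.041 0 0 0; 0 0.07 -0.052 0 0 0; 0 0.09 -0.062 0 0 0; 0 0.11 -0.071 0 0 0; 0 0.13 -0.078 0 0 0; 0 0.151 -0.084 0 0 0
0 0.022 -0.005 0 0 0; 0 0.043 -0.009 0 0 0; 0 0.065 -0.011 0 0 0; 0 0.087 -0.012 0 0 0; 0 0.109 -0.011 0 0 0; 0 0.13 -0.009 0 0 0; 0 0.152 -0.006 0 0 0; 0 0.173 -0.001 0 0 0
```

play_rows(steps="0.001 -0.297 -0.032 0.167 0 0; 0.001 -0.297 -0.032 0.167 0 0; 0.001 -0.297 -0.032 0.167 0 0; 0.001 -0.297 -0.032 0.167 0 0; 0.001 -0.297 -0.032 0.167 0 0; 0.001 -0.297 -0.032 0.167 0 0; 0.001 -0.297 -0.032 0.167 0 0; 0.001 -0.297 -0.032 0.167 0 0", hand=0.35)

```text
time: 33.45
position: [519.1, 85.7, 150.6]
ee_rot: [0.688, 0.726, -0.0, 0.001]
ft_force: [0.4, 0.2, 0.6]
width: 0.349
finger_force: 0.0
```

play_rows(steps="0 0 0.038 0 0 0; 0 0 0.075 0 0 0; 0 0 0.113 0 0 0; 0 0 0.15 0 0 0; 0 0 0.188 0 0 0; 0 0 0.225 0 0 0; 0 0 0.263 0 0 0; 0 0 0.3 0 0 0")

```text
time: 34.25
position: [519.4, 85.6, 29.2]
ee_rot: [0.688, 0.726, -0.0, 0.0]
ft_force: [-4.1, -0.2, 31.2]
width: 0.347
finger_force: 16.7
```

play_rows(steps="0 0 0 0 0 0; 0 0 0 0 0 0; 0 0 0 0 0 0; 0 0 0 0 0 0; 0 0 0 0 0 0; 0 0 0 0 0 0; 0 0 0 0 0 0; 0 0 0 0 0 0", hand=0, newtons=35)

```text
time: 35.05
position: [521.6, 85.8, 31.2]
ee_rot: [0.688, 0.726, 0.001, 0.002]
ft_force: [4.8, 0.5, -1.4]
width: 0.098
finger_force: 34.1
```

View pics/v7.png

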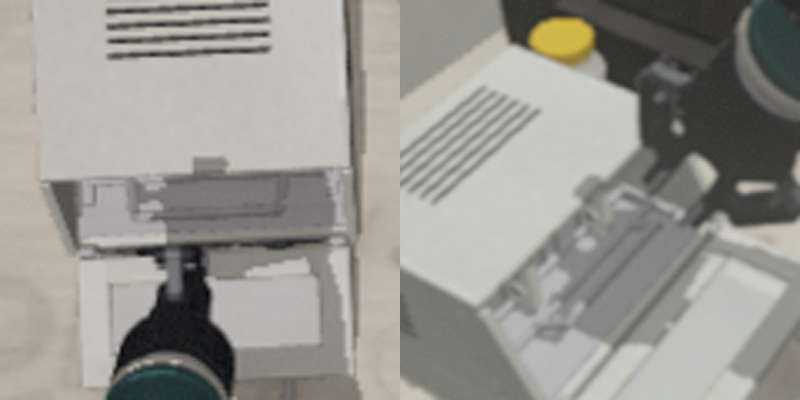

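The rack handle is back at its home place (crop row ~210), and both plate edges stand inside (scene crop (522,285) and (598,210)). Handle gripped; swing the door up.

play_rows(steps="0 -0.003 -0.021 0 0 0; 0 -0.006 -0.043 0 0 0; 0 -0.006 -0.065 0 0 0; 0 -0.006 -0.087 0 0 0; 0 -0.004 -0.109 0 0 0; 0 -0.001 -0.13 0 0 0; 0 0.004 -0.152 0 0 0; 0 0.01 -0.173 0 0 0")

```text
time: 35.85
position: [527.4, 86.1, 100.6]
ee_rot: [0.688, 0.726, 0.003, 0.003]
ft_force: [13.2, 0.0, -8.7]
width: 0.098
finger_force: 35.5
```

play_rows(steps="0 0.007 -0.02 0 0 0; 0 0.016 -0.04 0 0 0; 0 0.026 -0.06 0 0 0; 0 0.037 -0.079 0 0 0; 0 0.049 -0.097 0 0 0; 0 0.062 -0.114 0 0 0; 0 0.077 -0.131 0 0 0; 0 0.092 -0.146 0 0 0")

```text
time: 36.65
position: [561.3, 88.1, 156.1]
ee_rot: [0.688, 0.726, 0.0, 0.001]
ft_force: [10.0, 1.2, -14.0]
width: 0.096
finger_force: 33.8
```

play_rows(steps="0 0.016 -0.015 0 0 0; 0 0.034 -0.028 0 0 0; 0 0.052 -0.041 0 0 0; 0 0.07 -0.052 0 0 0; 0 0.09 -0.062 0 0 0; 0 0.11 -0.071 0 0 0; 0 0.13 -0.078 0 0 0; 0 0.151 -0.084 0 0 0")

```text
time: 37.45
position: [621.0, 91.4, 192.8]
ee_rot: [0.688, 0.726, -0.0, 0.0]
ft_force: [-0.1, 1.1, -6.1]
width: 0.1
finger_force: 33.9
```

play_rows(steps="0 0.022 -0.005 0 0 0; 0 0.043 -0.009 0 0 0; 0 0.065 -0.011 0 0 0; 0 0.087 -0.012 0 0 0; 0 0.109 -0.011 0 0 0; 0 0.13 -0.009 0 0 0; 0 0.152 -0.006 0 0 0; 0 0.173 -0.001 0 0 0")

```text
time: 38.25
position: [691.7, 95.4, 193.5]
ee_rot: [0.688, 0.726, 0.001, 0.001]
ft_force: [-0.2, 2.7, 4.9]
width: 0.096
finger_force: 36.9
```

play_rows(steps="0 0 0 0 0 0; 0 0.002 0 0 0 0; 0 0.004 0 0 0 0; 0 0.006 0 0 0 0; 0 0.006 0 0 0 0; 0 0.006 0 0 0 0; 0 0.006 0 0 0 0; 0 0.006 0 0 0 0")

```text
time: 39.05
position: [692.6, 95.5, 193.0]
ee_rot: [0.688, 0.726, 0.001, 0.001]
ft_force: [1.7, 3.0, 4.7]
width: 0.099
finger_force: 37.1
```

play_rows(steps="0 0 0 0 0 0; 0 0 0 0 0 0; 0 0 0 0 0 0; 0 0 0 0 0 0; 0 0 0 0 0 0; 0 0 0 0 0 0; 0 0 0 0 0 0; 0 0 0 0 0 0", hand=0.45)

```text
time: 39.85
position: [692.3, 95.2, 192.6]
ee_rot: [0.688, 0.726, -0.0, 0.0]
ft_force: [-0.7, 0.1, 0.1]
width: 0.449
finger_force: 0.0
```

play_rows(steps="0 0 -0.05 0 0 0; 0 0 -0.12 0 0 0; 0 0 -0.2 0 0 0; 0 0 -0.3 0 0 0; -0.3 -0.2 -0.3 0 0 0; -0.5 -0.5 -0.3 0 0 0; -0.7 -0.6 -0.3 0 0 0; -0.7 -0.6 -0.3 0 0 0")

```text
time: 40.65
position: [569.7, -63.9, 312.8]
ee_rot: [0.687, 0.726, -0.0, 0.001]
ft_force: [0.3, -0.2, -1.1]
width: 0.449
finger_force: 0.0
```

play_rows(steps="-0.3 -0.1 0 0 0 0; -0.5 -0.1 0 0 0 0; -0.5 -0.1 0 0 0 0; -0.5 -0.1 0 0 0 0; -0.5 -0.1 0 0 0 0; -0.5 -0.1 0 0 0 0; -0.5 -0.1 0 0 0 0; -0.5 -0.1 0 0 0 0")

```text
time: 41.45
position: [542.3, -263.2, 312.8]
ee_rot: [0.687, 0.727, 0.0, 0.0]
ft_force: [-0.2, -0.8, -0.1]
width: 0.451
finger_force: 0.0
```

Run:
```python
from h import *
stat()
for n in("top","scene"):
    b=bot.read_camera(n)[:,:,::-1].copy();cv2.imwrite(f"pics/{n}9.png",b);a=cv2.imread(f"pics/{n}0.png")
    box={"top":(85,195,190,310),"scene":(170,305,155,305)}[n];r=np.s_[box[0]:box[1],box[2]:box[3]]
    d=cv2.absdiff(a[r],b[r]).max(2);print(n,d.mean(),(d>40).sum())
    A,B=[cv2.cvtColor(x[r],6).astype(np.float32) for x in(a,b)]
    print("shift",cv2.phaseCorrelate(A,B))
    ys,xs=np.where(d>40);print(xs.min()+box[2] if len(xs) else None,xs.max()+box[2] if len(xs) else None,ys.min()+box[0] if len(ys) else None,ys.max()+box[0] if len(ys) else None)
```

```text
t 41.45 pos [ 542.3 -263.2  312.8] cmd [690.2  95.1 192.9] F [-0.2 -0.8 -0.1] w 0.451 ff 0.0
top 6.023939393939394 0
shift ((0.002008778101398434, 0.00017568149789326526), 1.0169767316182454)
None None None None
scene 1.601432098765432 110
shift ((-0.04159525516095641, 0.5187114495253837), 0.9410714528590073)
296 304 199 304
```

The cabinet and door look identical to the starting images, so the door is shut, and the arm is clear.

```bash
python3 -c "
from rig import bot
print(bot.job_done())"
```

```text
the job is handed in; nothing more can be done
None
```

I handed the job in at about 41 s: the spot plate stands in the right rack slot, the rack is home, the door is shut, and the loaded plate is still in its slot; the tile was never touched, but I took no final picture of it.

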